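# Find the heavy side of a tube rotator's wheel by feel and hold it down

## Robot

A 7-joint arm with a two-finger parallel gripper is mounted at the origin on a cart in front of the work surface, level with it; the furniture and walls round the work are solid. World frame = base frame: x ahead of the robot, y to its left, z up, the work surface at z = 0. Lengths are in mm, angles in rad, forces in N, time in s.
With the tool pointing down it reaches from about 400 to 900 mm from the base axis. Payload 5.6 kg.
Tool frame: the origin (TCP) lies between the finger pads; the fingertips stand 14 mm ahead of it and the grasp point (between the pads) lies 5 mm behind it; z points along the fingers, y is the line along which they close (so a half turn about z gives the same grasp; the last joint's range is limited). The gripper opens to 92 mm and grips with 3 to 60 N. Pads are 20 mm wide; open, the fingers measure 128 mm over their backs; the gripper's body (75 mm by 189 mm) begins 69 mm behind the grasp point.
Start: joints at [1.151, 0.468, -0.012, 1.603, 0.006, 1.071, -0.056], TCP at [239.126, -604.423, 228.592] pointing down, gripper open.
Joint ranges: [-2.53, 2.53], [-0.31, 2.02], [-1.57, 1.55], [0.28, 2.44], [-1.29, 4.43], [0.15, 1.84], [-2.92, 2.92]. Speed limits (rad/s): [2.57, 2.57, 3.14, 3.14, 3.14, 3.14, 3.14].

## Interface

Orientations are given as a unit quaternion [w, x, y, z].
In Python, from station import ctrl gives the robot as it stands.
- The arm moves only by the tool send_rows, never from a script. Its arguments are lists of equal length, an entry for each row: "slide": the shift along the world's x, y, z in cm, a list of three; "spin": the turn about the world's z in rad. A call has 1 to 5 rows; each row shifts and turns the commanded pose from where the row before left it; what a row does not reach is not made up. A row lasts 1/8 s, in which the tool goes at most 62.5 mm and 10.7 degrees, less where a joint would pass 70% of its speed; a pose out of reach is approached as far as the arm can. A call with a gripper value outside its range is refused whole. "claw" is the opening, from 0 (shut) to 1 (fully open), set as the call begins (left out, the last holds). The fingers move at their own pace and stop on an object; the grip force is fixed at half the most. Time passes only in rows, so rows that do not move let the fingers close. It gives the time, the measured TCP pose, the force, the opening and the grip force at its end, in the units of the state.
- ctrl.read_state(): the state, without advancing time (a new reading comes with each control period).
- ctrl.read_camera(name): name is "scene" or "top" or "wrist"; returns a dict with "pixels" (400x640x3 uint8, blue, green, red), "depth" (400x640 float32, mm along the optical axis (not along the pixel's ray), 0 where there is no reading), "intrinsics" (3x3 intrinsics, pixels), "R" (3x3) and "t" (3): a world point X has camera coordinates R X + t. Camera axes: x right, y down, z forward; pixel columns grow to the right and rows downward; lengths in mm; the calibration is good to about 2 mm. A picture is of the moment at which its call begins.
- ctrl.close_job(): hands the job in; it is judged then, once.
The state is a dict: "time_s": time; "joint_positions": joint angles; "dq": joint speeds; "joint_efforts": joint torques, N m; "ee_pos": TCP position; "orientation": TCP orientation; "contact_force": force on the tool from outside, world axes, zero at the start; "moment": the same for the moment, N m; "width": opening from 0.0 (shut) to 1.0 (fully open); "grasp_force": force on a finger pad.
Only numpy, scipy, OpenCV 4.12 (cv2) and the standard library are available. Lean on these libraries where they do the work, as an engineer would, in place of code of your own. Each camera call takes 0.05 s, during which the arm holds its last target. There are 200 camera calls.

## Task

The vials clipped to the wheel of the tube rotator are filled unevenly, which cannot be seen, and the drive drags just enough to stop the wheel from rolling round by itself. Turn the wheel by hand, feel which side of it is heavy, and bring that side straight down to the bottom, so that the counterweight can be pinned into the hole nearest the top. Finish while still gripping the wheel, holding it still with the heavy side down, and leave the other things on the worktop where they are.

Things in the scene. Friction and masses are not known exactly. Their poses are not given: they have to be found in the camera images.
- rotator: white bench-top tube rotator, base 270 x 200 mm fixed to the worktop; origin under its middle, x away from its front, y left, z up. Wheel mid-plane at x = -20 mm. Behind the wheel, drive column: x 21 to 111 mm, 90 mm wide, top at z = 180 mm. Before it a low control panel: x -131 to -69 mm, 180 mm wide, knob top at z = 58 mm.
- axle (a point): centre of the wheel, at half its thickness, 140 mm above the worktop; does not turn. x along the level axle, away from the wheel's front (which faces the robot), y to the left as seen from the front, z up. The wheel is an upright disc 216 mm across and 12 mm thick with a dark rubber edge.
- rim_top (a point): highest point of the wheel's edge, at half its thickness, 248 mm up; does not turn. The outer 35 mm of both faces is clear all round, so the wheel can be pinched edge-on from above, one finger before, one behind. Nearer the axle six capped steel vials (20 mm wide, clipped on radially, 27 to 73 mm from the axle) stand up to 28 mm before the mid-plane.
- wheel (a joint): angle of the wheel, rad: 0 with its red mark at the top, growing as it turns clockwise seen from the front (top goes to -y of axle); no stops. The drive drags with about 0.23 N m either way, more than the filling pulls, so the wheel stays where it is left.
- index_mark (a point): red mark on the front of the wheel's edge, 101.5 mm from the axle, turns with the wheel. The filling acts like 0.3 to 0.42 kg, 50 mm from the axle in a hidden direction unrelated to this mark (0.15 to 0.20 N m when level with the axle, added to or taken off the drag; averaging the forces felt in both directions leaves only this pull, towards heavy side down). It starts at least 45 degrees from the bottom.
- counterweight: bystander: turned brass counterweight, 32 mm wide, 36 mm high with its pin, standing; origin under its centre
- spare_vial: bystander: capped steel vial like those on the wheel, 20 mm wide, 46 mm high, standing on the worktop; origin under its centre
- tube_rack: bystander: orange rack of micro tubes, 66 x 142 x 47 mm (its own x, y, z), on the worktop; origin under its centre
- screwdriver: bystander: small red-handled screwdriver, 150 mm long along its own y, 19 mm thick, lying; origin under its middle
- tip_box: bystander: pale blue box of pipette tips with closed lid, 94 x 128 x 89 mm (its own x, y, z); origin under its centre
- beaker: bystander: clear plastic beaker, 68 mm wide, 90 mm high, standing; origin under its centre

How it is judged (in metres and radians):
On the way:
1. the wheel is gripped and turned by hand through more than 20 degrees from where it stood (distance of index_mark from where it was at the start of the episode above 0.036 m and contact force between the fingers and wheel above 0.5 N), for 0.1 s.
At the end, for the whole second after the job is handed in: the heavy side of the wheel is at the bottom to within 17 degrees (0.3 rad), the fingers hold the wheel (contact force above 1.5 N) and it stands still (below 0.05 rad/s) (height (world z) of filling_c0 below 0.09223 m and contact force between the fingers and wheel above 1.5 N and velocity of joint wheel between -0.05 and 0.05 rad/s); the arm keeps its last pose, push and grip.
It fails at once if a bystander is moved more than 20 mm (distance of any of counterweight, spare_vial, tube_rack, screwdriver, tip_box, beaker from where it was at the start of the episode above 0.02 m).
It also fails if it takes over 72 s, if anything falls off the work surface, if the arm or the gripper's body presses on something with over 40 N, if the wrist force passes 120 N, or if a joint passes its speed limit or range.

## Working session

There is one attempt and no reset: what is moved stays moved. The work goes in short steps, Python scripts to look and compute and a tool call to move; the robot and the scene stay as the last step left them, time stands still between calls to the robot, and variables do not carry over. Pictures are saved under pics/ and viewed, at most 10 in all, crops included, and the job is handed in when it is done.

Besides the shell and the picture viewer there is one more tool, called as a command line: name --pt "numbers of a row" for each row, then --argument value for the rest. send_rows: Moves the arm, as the interface text tells. Its arguments: {"type":"object","properties":{"slide":{"type":"array"},"spin":{"type":"array"},"claw":{"type":"number"}},"required":["slide","spin"]}

```bash
mkdir -p pics
cat > h.py <<'E'
import numpy as np, cv2
from station import ctrl
def cam(n):
    c=ctrl.read_camera(n); return c
def pts(c):
    d=c["depth"]; v,u=np.indices(d.shape); K=np.array(c["intrinsics"])
    P=np.stack([(u-K[0,2])/K[0,0]*d,(v-K[1,2])/K[1,1]*d,d],-1)
    return (P-np.array(c["t"]))@np.array(c["R"])
E
python3 - <<'E'
from h import *
s=ctrl.read_state(); print({k:np.round(v,3) for k,v in s.items()})
ims=[]
for n in("scene","top"):
    c=cam(n); np.savez(n,**c); ims.append(c["pixels"]); print(n,(-np.array(c["R"]).T@np.array(c["t"])).round())
    cv2.imwrite(f"pics/{n}.png",c["pixels"])
E
```

```text
{'time_s': np.float64(0.0), 'joint_positions': array([ 1.151,  0.468, -0.012,  1.604,  0.006,  1.071, -0.056]), 'dq': array([ 0.001,  0.001, -0.001, -0.   ,  0.001, -0.002, -0.001]), 'joint_efforts': array([-0.0000e+00, -5.2058e+01, -1.3000e-02, -2.4376e+01, -5.7000e-02,
        1.7000e-02,  0.0000e+00]), 'ee_pos': array([ 238.911, -603.904,  227.65 ]), 'orientation': array([-0.001,  0.982,  0.187, -0.   ]), 'contact_force': array([ 0.163, -0.194,  0.196]), 'moment': array([ 0.024, -0.021, -0.021]), 'grasp_force': np.float64(0.0), 'width': np.float64(1.001)}
scene [-108.  774.  875.]
top [ 170.   18. 1688.]
```

View pics/scene.png

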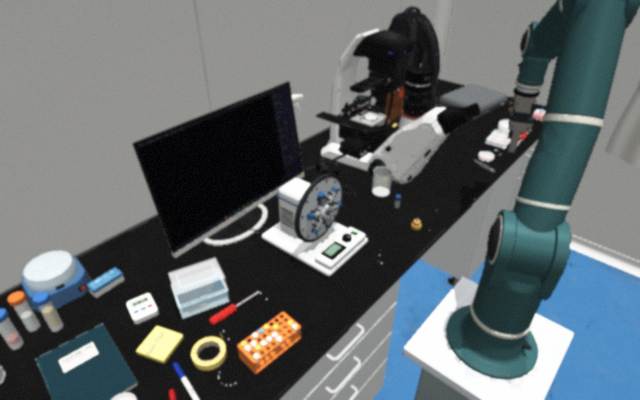

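View pics/top.png

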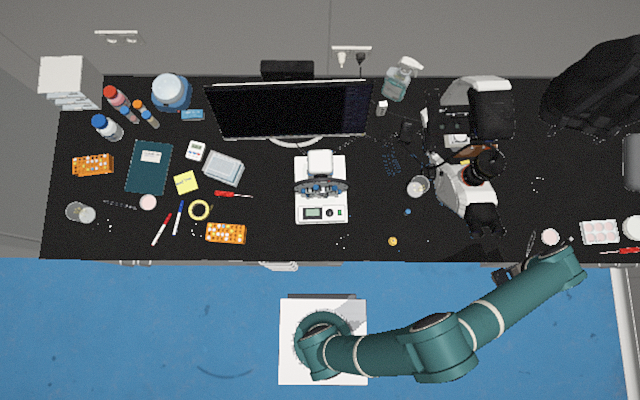

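The scene view shows the wheel at about (318,208), facing the robot. In the top view it is an edge at about (321,187), with the column top at (320,163) and the base below it. Next I'll measure the axle and the yaw.

Run:
```python
from h import *
T=dict(np.load("top.npz")); S=dict(np.load("scene.npz"))
P=pts(T); box=np.zeros((400,640),bool); box[140:235,285:360]=1
m=box&(P[...,2]>165)&(P[...,2]<195); hsv=cv2.cvtColor(T["pixels"],cv2.COLOR_BGR2HSV)
m&=hsv[...,2]>150
r=cv2.minAreaRect(P[m][:,:2].astype(np.float32)); print("column",r,np.median(P[m][:,2]))
m=box&(P[...,2]>205)&(P[...,2]<260); q=P[m]; print("wheel top n",len(q),q.mean(0),q.max(0))
print("rim yaw line",cv2.fitLine(q[:,:2].astype(np.float32),cv2.DIST_HUBER,0,.01,.01).ravel())
m=box&(hsv[...,2]>150)&(P[...,2]>5)&(P[...,2]<50); q=P[m]
r=cv2.minAreaRect(q[:,:2].astype(np.float32)); print("base",r,np.median(q[:,2]))
# scene: wheel points
P=pts(S); b=np.zeros((400,640),bool); b[165:250,270:350]=1
m=b&(P[...,2]>40)&(P[...,2]<260)
np.set_printoptions(suppress=True,precision=1)
# dark rim: pixels dark
hs=cv2.cvtColor(S["pixels"],cv2.COLOR_BGR2HSV)
d=m&(hs[...,2]<70); q=P[d]; print("rim",len(q),np.percentile(q,[2,50,98],axis=0))
red=b&((hs[...,0]<8)|(hs[...,0]>172))&(hs[...,1]>120)&(hs[...,2]>60); print("red",red.sum(),P[red][:5],np.argwhere(red)[:5])
cv2.imwrite("pics/crop.png",cv2.resize(np.hstack([S["pixels"][160:280,255:375],T["pixels"][130:250,260:380]]),None,fx=3.3,fy=3.3,interpolation=cv2.INTER_CUBIC))
```

```text
column ((596.4273071289062, 15.803131103515625), (119.51377868652344, 153.98464965820312), 89.80683135986328) 178.4491969812057
wheel top n 291 [540.26311929   9.39856695 228.52133264] [552.99074486  92.08286659 252.87550494]
rim yaw line [ 4.4644967e-02 -9.9900293e-01  5.3973065e+02  9.1641426e+00]
base ((598.9129638671875, 26.899658203125), (342.3829345703125, 232.72860717773438), 3.523771047592163) 25.478110098825873
rim 1091 [[ 461.4 -178.    51.2]
 [ 759.5  -18.8  140.1]
 [ 773.9  118.   246.5]]
red 4 [[541.2 -10.1 241.9]
 [540.4 -13.6 240.6]
 [541.3 -19.1 237.6]
 [539.7 -12.8 237.9]] [[176 326]
 [176 327]
 [176 328]
 [177 327]]
```

View pics/crop.png

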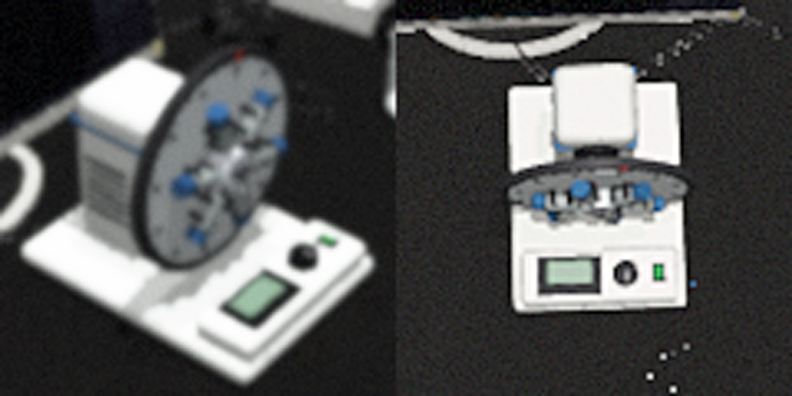

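The crop shows the red mark near the top, at about (238,55), slightly towards -y, and the wheel almost facing the robot (yaw about 0.045). I'll refine the axle with plane and circle fits.

Run:
```python
from h import *
from scipy.optimize import least_squares
T=dict(np.load("top.npz")); S=dict(np.load("scene.npz"))
P=pts(T); b=np.zeros((400,640),bool); b[150:232,293:350]=1
hsv=cv2.cvtColor(T["pixels"],cv2.COLOR_BGR2HSV)
m=(b&(P[...,2]>172)&(P[...,2]<188)&(hsv[...,2]>170)&(P[...,0]>575)).astype(np.uint8)
m=cv2.morphologyEx(m,cv2.MORPH_OPEN,np.ones((5,5)))
print("column",cv2.minAreaRect(P[m>0][:,:2].astype(np.float32)))
m=(b&(P[...,2]<50)&(hsv[...,2]>170)&(hsv[...,1]<40)).astype(np.uint8)
c=max(cv2.findContours(m,0,1)[0],key=cv2.contourArea); print("base px",cv2.minAreaRect(c))
K=T["intrinsics"];R=T["R"];t=T["t"]
bx=cv2.boxPoints(cv2.minAreaRect(c)); C=-R.T@t
for p in bx:
    d=R.T@np.linalg.solve(K,[*p,1]); print((C+d*(25-C[2])/d[2]).round())
P2=pts(S); s=np.zeros((400,640),bool); s[165:250,285:350]=1
q=np.vstack([P2[s&(P2[...,2]>60)&(P2[...,2]<262)]]); q=q[(q[:,0]>515)&(q[:,0]<575)]
q2=P[b&(P[...,2]>150)]; q2=q2[(q2[:,0]<575)]
print(len(q),len(q2))
for nm,a in(("scene",q),("top",q2)):
  print(nm,np.percentile(a,[1,50,99],axis=0).round())
  # outer rim: for each direction from centre guess, max radius
  cy=a[:,1].min()/2+a[:,1].max()/2
  ang=np.arctan2(a[:,1]-cy,a[:,2]-140); rr=np.hypot(a[:,1]-cy,a[:,2]-140)
  E=np.array([a[(k:=np.where(np.abs(ang-g)<.06)[0])[rr[k].argsort()[-3]]] for g in np.arange(-3,3,.12) if (np.abs(ang-g)<.06).sum()>5])
  E=E[np.abs(np.hypot(E[:,1]-cy,E[:,2]-140)-108)<15]
  f=least_squares(lambda p:np.hypot(E[:,1]-p[0],E[:,2]-p[1])-108,[cy,140],loss="soft_l1",f_scale=3)
  A=np.c_[E[:,1]-f.x[0],np.ones(len(E))]; print(nm,len(E),f.x,"x=ky+c",np.linalg.lstsq(A,E[:,0],rcond=None)[0])
```

```text
column ((629.9765014648438, 12.695671081542969), (78.43083190917969, 83.72087860107422), 89.66853332519531)
base px ((320.7193298339844, 207.6237030029297), (31.239294052124023, 52.32378005981445), 87.66268920898438)
[546. 112.  25.]
[555. -90.  25.]
[433. -94.  25.]
[424. 105.  25.]
2236 684
scene [[517. -86.  64.]
 [538.  35. 164.]
 [548. 118. 247.]]
scene 41 [ 14.55752069 140.14530754] x=ky+c [-1.76057925e-02  5.42355679e+02]
top [[ 170.  -87.  151.]
 [ 537.   13.  198.]
 [ 551.  104. 1688.]]
top 21 [  8.14826654 141.00237285] x=ky+c [-4.34711450e-02  5.42571032e+02]
```

Three measurements agree: the axle is at about (545, 9.5, 140) with a yaw of about 0.044. Approaching above the rim.

send_rows --pt "0 0 5" --pt "0 2 5" --pt "1 4 0" --pt "2 4 0" --pt "2 4 0" --spin '[0,0,0.08,0.08,0.08]'

```text
time_s: 0.72
ee_pos: [289.4, -463.0, 328.4]
orientation: [-0.0, 0.952, 0.305, -0.0]
contact_force: [0.2, 0.1, 0.1]
width: 1.002
grasp_force: 0.0
```

Run:
```python
from h import *
s=ctrl.read_state(); print({k:np.round(s[k],3) for k in("time_s","ee_pos","orientation","joint_positions","contact_force","moment")})
```

```text
{'time_s': np.float64(0.725), 'ee_pos': array([ 289.4  , -462.972,  328.422]), 'orientation': array([-0.   ,  0.952,  0.305, -0.   ]), 'joint_positions': array([ 1.046,  0.209, -0.112,  1.734,  0.025,  1.201, -0.024]), 'contact_force': array([0.152, 0.111, 0.139]), 'moment': array([-0.002, -0.018, -0.026])}
```

send_rows --pt "2 4.7 0" --pt "2 4.7 0" --pt "2.5 4.7 0" --pt "2.5 4.7 0" --pt "2.5 4.7 0" --spin '[0.1,0.1,0.1,0.1,0.1]'

```text
time_s: 1.35
ee_pos: [404.5, -227.8, 328.5]
orientation: [0.0, 0.847, 0.531, -0.0]
contact_force: [1.0, -0.1, 0.4]
width: 1.0
grasp_force: 0.0
```

send_rows --pt "2.5 4.7 0" --pt "2.5 4.7 0" --pt "2.5 4.7 0" --pt "2.5 4.7 0" --pt "1.5 3 0" --spin '[0.1,0.1,0.1,0.1,0.09]'

```text
time_s: 1.98
ee_pos: [519.6, -8.8, 328.4]
orientation: [-0.0, 0.692, 0.722, 0.0]
contact_force: [-0.3, -0.5, -0.7]
width: 0.998
grasp_force: 0.0
```

Run:
```python
from h import *
s=ctrl.read_state(); print({k:np.round(s[k],3) for k in("time_s","ee_pos","orientation","joint_positions","contact_force","moment")})
c=cam("wrist"); P=pts(c); print((-c["R"].T@c["t"]).round())
hs=cv2.cvtColor(c["pixels"],cv2.COLOR_BGR2HSV)
m=(P[...,2]>225)&(P[...,2]<262)&(np.abs(P[...,0]-545)<25)&(c["depth"]>0)&(np.abs(P[...,1]-9)<100); q=P[m]
print(len(q),q.mean(0),q.min(0),q.max(0)) if len(q) else 0
if len(q):
  print(np.polyfit(q[:,1],q[:,0],1)); 
  for y in range(-80,90,20):
    k=q[np.abs(q[:,1]-y)<10]; print(y,len(k),k.min(0).round() if len(k) else 0,k.max(0).round() if len(k) else 0)
cv2.imwrite("pics/w1.png",c["pixels"])
```

```text
{'time_s': np.float64(1.975), 'ee_pos': array([519.605,  -8.763, 328.369]), 'orientation': array([-0.   ,  0.692,  0.722,  0.   ]), 'joint_positions': array([ 0.475,  0.212, -0.602,  1.766,  0.127,  1.202, -0.121]), 'contact_force': array([-0.324, -0.512, -0.652]), 'moment': array([-0.044, -0.065,  0.004])}
[517.  59. 485.]
3207 [544.0467703   17.10677725 240.15895907] [536.72189891 -56.29892128 225.01267315] [553.23944306  78.7082937  249.50670025]
[-3.80337998e-02  5.44697406e+02]
-80 0 0 0
-60 66 [542. -56. 225.] [553. -50. 229.]
-40 312 [541. -50. 227.] [553. -30. 240.]
-20 442 [539. -30. 226.] [553. -10. 247.]
0 526 [539. -10. 225.] [552.  10. 250.]
20 575 [538.  10. 225.] [551.  30. 249.]
40 583 [537.  30. 226.] [550.  50. 247.]
60 538 [537.  50. 225.] [549.  70. 242.]
80 165 [537.  70. 225.] [548.  79. 231.]
```

View pics/w1.png

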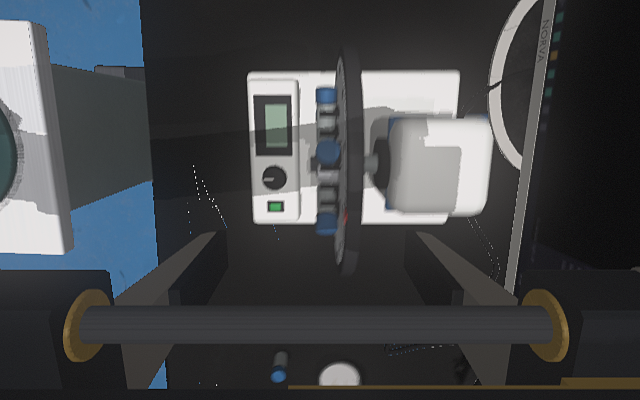

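The wrist view shows the wheel edge-on at columns 338–358, between the open fingers. The depth data gives an axle of about (545, 10.5). I'll centre over it, descend and close.

send_rows --pt "1.3 1.0 0" --pt "1.25 0.95 0" --pt "0 0 -3" --pt "0 0 0" --spin '[0,0,0,0]'

```text
time_s: 2.52
ee_pos: [543.7, 7.2, 296.7]
orientation: [-0.002, 0.695, 0.719, -0.002]
contact_force: [0.3, -0.2, 0.3]
width: 0.999
grasp_force: 0.0
```

send_rows --pt "0 0 -3" --pt "0 0 -3.4" --pt "0 0 0" --spin '[0,0,0]'

```text
time_s: 2.9
ee_pos: [543.7, 7.3, 233.5]
orientation: [-0.001, 0.695, 0.719, -0.001]
contact_force: [-0.3, 0.7, 0.1]
width: 1.001
grasp_force: 0.0
```

send_rows --pt "0 0 0" --pt "0 0 0" --pt "0 0 0" --pt "0 0 0" --pt "0 0 0" --spin '[0,0,0,0,0]' --claw 0

```text
time_s: 3.52
ee_pos: [544.7, 8.1, 234.8]
orientation: [0.0, 0.694, 0.72, 0.0]
contact_force: [1.3, -0.1, 0.9]
width: 0.479
grasp_force: 0.0
```

```bash
cat >> h.py <<'E'
def st():
    s=ctrl.read_state(); print({k:np.round(s[k],3).tolist() for k in("time_s","ee_pos","contact_force","moment","width","grasp_force")})
    p=s["ee_pos"]+[0,0,5]-np.array([545,10.5,140]); print("r,phi(cw from top,deg)",np.hypot(p[1],p[2]),np.degrees(np.arctan2(-p[1],p[2])))
E
python3 -c "from h import *;st()"
```

```text
{'time_s': 3.525, 'ee_pos': [544.697, 8.067, 234.785], 'contact_force': [1.26, -0.122, 0.914], 'moment': [-0.024, -0.1, -0.012], 'width': 0.479, 'grasp_force': 0.0}
r,phi(cw from top,deg) 99.81441586177236 1.3970018358623764
```

send_rows --pt "0 0 0" --pt "0 0 0" --pt "0 0 0" --pt "0 0 0" --pt "0 0 0" --spin '[0,0,0,0,0]'

```text
time_s: 4.15
ee_pos: [545.6, 8.2, 234.6]
orientation: [0.001, 0.694, 0.72, 0.001]
contact_force: [5.4, -0.5, -4.0]
width: 0.13
grasp_force: 30.0
```

send_rows --pt "0 0 0" --pt "0 0 0" --pt "0 0 0" --spin '[0,0,0]'

```text
time_s: 4.53
ee_pos: [545.6, 8.1, 234.6]
orientation: [0.001, 0.694, 0.72, 0.001]
contact_force: [5.0, -0.0, -4.2]
width: 0.131
grasp_force: 30.0
```

```bash
python3 -c "from h import *;st();st()"
```

```text
{'time_s': 4.525, 'ee_pos': [545.562, 8.129, 234.643], 'contact_force': [4.957, -0.003, -4.222], 'moment': [0.015, -1.162, 0.037], 'width': 0.131, 'grasp_force': 30.001}
r,phi(cw from top,deg) 99.67083137443306 1.363025873128551
{'time_s': 4.525, 'ee_pos': [545.562, 8.129, 234.643], 'contact_force': [4.957, -0.003, -4.222], 'moment': [0.015, -1.162, 0.037], 'width': 0.131, 'grasp_force': 30.001}
r,phi(cw from top,deg) 99.67083137443306 1.363025873128551
```

Gripped: opening is 12 mm at 30 N. Next I'll work out the arc step table and sweep while feeling the force.

```bash
cat >> h.py <<'E'
def arc(a,b,n,r=9.97,k=5):
    t=np.radians(np.linspace(a,b,n+1)); y=-r*np.sin(t); z=r*np.cos(t)
    q=np.round(np.c_[-.04*y,y,z],2); d=np.diff(q,axis=0).round(2)
    for i in range(0,n,k): print(round(np.degrees(t[i])),[[float(v) for v in x] for x in d[i:i+k]])
def log():
    import json
    s=ctrl.read_state(); p=s["ee_pos"]+[0,0,5]-np.array([545,10.5,140]); F=s["contact_force"]
    psi=np.arctan2(-p[1],p[2]); T=(-(p[1]*F[2]-(p[2]-5)*F[1])/1000-s["moment"][0])
    print("psi %.1f r %.1f Fx%.1f Fy%.1f Fz%.1f Mx%.3f T=%.3f t%.1f g%.0f"%(np.degrees(psi),np.hypot(p[1],p[2]),*F,s["moment"][0],T,s["time_s"],s["grasp_force"]))
E
python3 -c "
from h import *
arc(1.4,46.4,15)
print();arc(46.4,-43.6,30)"
```

```text
1 [[0.02, -0.52, -0.03], [0.02, -0.52, -0.05], [0.02, -0.52, -0.08], [0.02, -0.51, -0.11], [0.02, -0.5, -0.14]]
16 [[0.02, -0.5, -0.16], [0.02, -0.49, -0.18], [0.02, -0.48, -0.21], [0.02, -0.46, -0.24], [0.02, -0.45, -0.26]]
31 [[0.02, -0.44, -0.28], [0.01, -0.43, -0.31], [0.02, -0.4, -0.33], [0.01, -0.39, -0.35], [0.02, -0.37, -0.36]]

46 [[-0.02, 0.37, 0.36], [-0.01, 0.39, 0.35], [-0.02, 0.4, 0.33], [-0.01, 0.43, 0.31], [-0.02, 0.44, 0.28]]
31 [[-0.02, 0.45, 0.26], [-0.02, 0.46, 0.24], [-0.02, 0.48, 0.21], [-0.02, 0.49, 0.18], [-0.02, 0.5, 0.16]]
16 [[-0.02, 0.5, 0.14], [-0.02, 0.51, 0.11], [-0.02, 0.52, 0.08], [-0.02, 0.52, 0.05], [-0.02, 0.52, 0.03]]
1 [[-0.02, 0.52, 0.0], [-0.02, 0.52, -0.03], [-0.02, 0.52, -0.06], [-0.02, 0.51, -0.08], [-0.02, 0.51, -0.11]]
-14 [[-0.02, 0.51, -0.14], [-0.02, 0.49, -0.16], [-0.02, 0.49, -0.19], [-0.02, 0.48, -0.21], [-0.02, 0.46, -0.24]]
-29 [[-0.02, 0.45, -0.26], [-0.02, 0.44, -0.28], [-0.01, 0.42, -0.31], [-0.02, 0.41, -0.33], [-0.02, 0.39, -0.35]]
```

send_rows --pt "0.02 -0.52 -0.03" --pt "0.02 -0.52 -0.05" --pt "0.02 -0.52 -0.08" --pt "0.02 -0.51 -0.11" --pt "0.02 -0.5 -0.14" --spin '[0,0,0,0,0]'

```text
time_s: 5.15
ee_pos: [546.4, -13.2, 231.8]
orientation: [-0.001, 0.693, 0.721, 0.003]
contact_force: [1.4, 6.8, 4.7]
width: 0.128
grasp_force: 30.0
```

```bash
python3 -c "from h import *;log()"
```

```text
psi 13.8 r 99.7 Fx1.4 Fy6.8 Fz4.7 Mx2.181 T=-1.444 t5.2 g30
```

send_rows --pt "0.02 -0.5 -0.16" --pt "0.02 -0.49 -0.18" --pt "0.02 -0.48 -0.21" --pt "0.02 -0.46 -0.24" --pt "0.02 -0.45 -0.26" --spin '[0,0,0,0,0]'

```text
time_s: 5.78
ee_pos: [547.4, -38.4, 221.8]
orientation: [-0.0, 0.694, 0.72, 0.002]
contact_force: [-0.7, 4.0, 8.7]
width: 0.131
grasp_force: 30.0
```

```bash
python3 -c "from h import *;log();cam('wrist');log();cam('wrist');cam('wrist');log()"
```

```text
psi 29.4 r 99.6 Fx-0.7 Fy4.0 Fz8.7 Mx1.523 T=-0.772 t5.8 g30
psi 29.9 r 99.7 Fx0.1 Fy4.8 Fz7.7 Mx1.513 T=-0.735 t5.8 g30
psi 29.9 r 99.6 Fx0.6 Fy3.3 Fz5.2 Mx1.224 T=-0.700 t5.9 g30
```

```bash
cat >> h.py <<'E'
H=.234
def log(d,o=0.0,save=1):
    # d: direction, o: wheel angle minus psi (deg)
    s=ctrl.read_state(); p=s["ee_pos"]-np.array([545,10.5,140]); F=s["contact_force"]; M=s["moment"][0]
    psi=np.degrees(np.arctan2(-p[1],p[2]+5))
    tw=M-H*F[1]; T=-(p[1]*F[2]-p[2]*F[1])/1000-tw
    print("psi %.1f Fy%.1f Fz%.1f Mx%.2f tw%.2f T=%.3f t%.1f g%.0f"%(psi,*F[1:],M,tw,T,s["time_s"],s["grasp_force"]))
    if save: open("log.txt","a").write(" ".join(map(str,[d,psi,psi+o,p[1]/1000,p[2]/1000,F[1],F[2],M]))+"\n")
E
echo "1 13.8 13.8 -.0237 .0918 6.8 4.7 2.181
1 29.4 29.4 -.0489 .0818 4.0 8.7 1.523" > log.txt
```

send_rows --pt "0.02 -0.44 -0.28" --pt "0.01 -0.43 -0.31" --pt "0.02 -0.4 -0.33" --pt "0.01 -0.39 -0.35" --pt "0.02 -0.37 -0.36" --spin '[0,0,0,0,0]'

```text
time_s: 6.55
ee_pos: [548.2, -60.0, 205.5]
orientation: [0.0, 0.694, 0.72, 0.001]
contact_force: [-1.1, 3.4, 9.6]
width: 0.126
grasp_force: 30.0
```

```bash
python3 -c "from h import *;log(1)"
```

```text
psi 45.0 Fy3.4 Fz9.6 Mx1.04 tw0.25 T=0.653 t6.5 g30
```

send_rows --pt "-0.02 0.37 0.36" --pt "-0.01 0.39 0.35" --pt "-0.02 0.4 0.33" --pt "-0.01 0.43 0.31" --pt "-0.02 0.44 0.28" --spin '[0,0,0,0,0]'

```text
time_s: 7.18
ee_pos: [547.5, -42.4, 219.7]
orientation: [0.001, 0.694, 0.72, 0.0]
contact_force: [7.2, -2.6, -6.8]
width: 0.13
grasp_force: 30.0
```

```bash
python3 -c "from h import *;log(-1)"
```

```text
psi 32.0 Fy-2.6 Fz-6.8 Mx-0.84 tw-0.23 T=-0.341 t7.2 g30
```

send_rows --pt "-0.02 0.45 0.26" --pt "-0.02 0.46 0.24" --pt "-0.02 0.48 0.21" --pt "-0.02 0.49 0.18" --pt "-0.02 0.5 0.16" --spin '[0,0,0,0,0]'

```text
time_s: 7.8
ee_pos: [546.6, -19.6, 230.5]
orientation: [0.002, 0.694, 0.719, -0.0]
contact_force: [5.2, -4.3, -4.3]
width: 0.128
grasp_force: 30.0
```

```bash
python3 -c "from h import *;log(-1)"
```

```text
psi 17.5 Fy-4.3 Fz-4.3 Mx-1.26 tw-0.26 T=-0.254 t7.8 g30
```

send_rows --pt "-0.02 0.5 0.14" --pt "-0.02 0.51 0.11" --pt "-0.02 0.52 0.08" --pt "-0.02 0.52 0.05" --pt "-0.02 0.52 0.03" --spin '[0,0,0,0,0]'

```text
time_s: 8.43
ee_pos: [545.7, 5.5, 235.0]
orientation: [0.002, 0.695, 0.719, -0.001]
contact_force: [5.7, -3.6, -0.3]
width: 0.127
grasp_force: 30.0
```

```bash
python3 -c "from h import *;log(-1)"
```

```text
psi 2.9 Fy-3.6 Fz-0.3 Mx-1.49 tw-0.64 T=0.290 t8.4 g30
```

send_rows --pt "-0.02 0.52 0.0" --pt "-0.02 0.52 -0.03" --pt "-0.02 0.52 -0.06" --pt "-0.02 0.51 -0.08" --pt "-0.02 0.51 -0.11" --spin '[0,0,0,0,0]'

```text
time_s: 9.05
ee_pos: [544.7, 31.7, 232.8]
orientation: [0.002, 0.695, 0.719, -0.001]
contact_force: [2.7, -3.7, 3.9]
width: 0.128
grasp_force: 30.0
```

```bash
python3 -c "from h import *;log(-1)"
```

```text
psi -12.2 Fy-3.7 Fz3.9 Mx-1.36 tw-0.50 T=0.077 t9.1 g30
```

send_rows --pt "-0.02 0.51 -0.14" --pt "-0.02 0.49 -0.16" --pt "-0.02 0.49 -0.19" --pt "-0.02 0.48 -0.21" --pt "-0.02 0.46 -0.24" --spin '[0,0,0,0,0]'

```text
time_s: 9.68
ee_pos: [543.6, 57.9, 223.1]
orientation: [0.001, 0.694, 0.72, 0.0]
contact_force: [4.6, -3.7, 5.4]
width: 0.13
grasp_force: 30.0
```

```bash
python3 -c "from h import *;log(-1)"
```

```text
psi -28.3 Fy-3.7 Fz5.4 Mx-1.22 tw-0.36 T=-0.202 t9.7 g30
```

send_rows --pt "-0.02 0.45 -0.26" --pt "-0.02 0.44 -0.28" --pt "-0.01 0.42 -0.31" --pt "-0.02 0.41 -0.33" --pt "-0.02 0.39 -0.35" --spin '[0,0,0,0,0]'

```text
time_s: 10.3
ee_pos: [542.8, 79.4, 207.9]
orientation: [0.001, 0.694, 0.72, 0.001]
contact_force: [4.2, -1.9, 5.7]
width: 0.128
grasp_force: 30.0
```

```bash
python3 -c "
from h import *;log(-1)
arc(-43.6,46.4,30)"
```

```text
psi -43.4 Fy-1.9 Fz5.7 Mx-1.11 tw-0.67 T=0.152 t10.3 g30
-44 [[0.02, -0.39, 0.35], [0.02, -0.41, 0.33], [0.01, -0.42, 0.31], [0.02, -0.44, 0.28], [0.02, -0.45, 0.26]]
-29 [[0.02, -0.46, 0.24], [0.02, -0.48, 0.21], [0.02, -0.49, 0.19], [0.02, -0.49, 0.16], [0.02, -0.51, 0.14]]
-14 [[0.02, -0.51, 0.11], [0.02, -0.51, 0.08], [0.02, -0.52, 0.06], [0.02, -0.52, 0.03], [0.02, -0.52, 0.0]]
1 [[0.02, -0.52, -0.03], [0.02, -0.52, -0.05], [0.02, -0.52, -0.08], [0.02, -0.51, -0.11], [0.02, -0.5, -0.14]]
16 [[0.02, -0.5, -0.16], [0.02, -0.49, -0.18], [0.02, -0.48, -0.21], [0.02, -0.46, -0.24], [0.02, -0.45, -0.26]]
31 [[0.02, -0.44, -0.28], [0.01, -0.43, -0.31], [0.02, -0.4, -0.33], [0.01, -0.39, -0.35], [0.02, -0.37, -0.36]]
```

send_rows --pt "0.02 -0.39 0.35" --pt "0.02 -0.41 0.33" --pt "0.01 -0.42 0.31" --pt "0.02 -0.44 0.28" --pt "0.02 -0.45 0.26" --spin '[0,0,0,0,0]'

```text
time_s: 10.92
ee_pos: [543.5, 61.4, 221.5]
orientation: [-0.001, 0.694, 0.72, 0.003]
contact_force: [8.5, 3.8, -9.0]
width: 0.128
grasp_force: 30.0
```

```bash
python3 -c "from h import *;log(1)"
```

```text
psi -30.5 Fy3.8 Fz-9.0 Mx1.43 tw0.55 T=0.215 t10.9 g30
```

send_rows --pt "0.02 -0.46 0.24" --pt "0.02 -0.48 0.21" --pt "0.02 -0.49 0.19" --pt "0.02 -0.49 0.16" --pt "0.02 -0.51 0.14" --spin '[0,0,0,0,0]'

```text
time_s: 11.55
ee_pos: [544.4, 38.7, 231.3]
orientation: [-0.002, 0.693, 0.721, 0.004]
contact_force: [7.5, 7.4, -6.0]
width: 0.128
grasp_force: 30.0
```

```bash
python3 -c "from h import *;log(1)"
```

```text
psi -16.3 Fy7.4 Fz-6.0 Mx2.03 tw0.31 T=0.536 t11.6 g30
```

send_rows --pt "0.02 -0.51 0.11" --pt "0.02 -0.51 0.08" --pt "0.02 -0.52 0.06" --pt "0.02 -0.52 0.03" --pt "0.02 -0.52 0.0" --spin '[0,0,0,0,0]'

```text
time_s: 12.18
ee_pos: [545.4, 14.2, 235.1]
orientation: [-0.002, 0.693, 0.721, 0.004]
contact_force: [3.8, 8.5, 1.6]
width: 0.125
grasp_force: 30.0
```

```bash
python3 -c "from h import *;log(1)"
```

```text
psi -2.1 Fy8.5 Fz1.6 Mx2.39 tw0.42 T=0.381 t12.2 g30
```

send_rows --pt "0.02 -0.52 -0.03" --pt "0.02 -0.52 -0.05" --pt "0.02 -0.52 -0.08" --pt "0.02 -0.51 -0.11" --pt "0.02 -0.5 -0.14" --spin '[0,0,0,0,0]'

```text
time_s: 12.8
ee_pos: [546.4, -12.2, 232.0]
orientation: [-0.001, 0.693, 0.721, 0.003]
contact_force: [0.4, 5.5, 9.9]
width: 0.129
grasp_force: 30.0
```

```bash
python3 -c "from h import *;log(1)"
```

```text
psi 13.2 Fy5.5 Fz9.9 Mx1.89 tw0.62 T=0.111 t12.8 g30
```

send_rows --pt "0.02 -0.5 -0.16" --pt "0.02 -0.49 -0.18" --pt "0.02 -0.48 -0.21" --pt "0.02 -0.46 -0.24" --pt "0.02 -0.45 -0.26" --spin '[0,0,0,0,0]'

```text
time_s: 13.42
ee_pos: [547.3, -37.6, 221.6]
orientation: [-0.001, 0.694, 0.72, 0.002]
contact_force: [-1.3, 3.7, 10.8]
width: 0.128
grasp_force: 30.0
```

```bash
python3 -c "from h import *;log(1)"
```

```text
psi 29.1 Fy3.7 Fz10.8 Mx1.23 tw0.37 T=0.445 t13.4 g30
```

send_rows --pt "0.02 -0.44 -0.28" --pt "0.01 -0.43 -0.31" --pt "0.02 -0.4 -0.33" --pt "0.01 -0.39 -0.35" --pt "0.02 -0.37 -0.36" --spin '[0,0,0,0,0]'

```text
time_s: 14.05
ee_pos: [548.2, -59.1, 205.2]
orientation: [-0.0, 0.694, 0.72, 0.002]
contact_force: [-0.7, 1.3, 11.0]
width: 0.129
grasp_force: 30.0
```

```bash
cat > fit.py <<'E'
from h import *
L=np.loadtxt("log.txt"); d,psi,phi,y,z,Fy,Fz,M=L.T
p=np.radians(psi); Ft=Fy*np.cos(p)+Fz*np.sin(p); f=np.radians(phi)
for r in sorted(zip(d,phi.round(),Ft.round(1),(M-H*Fy).round(2))): print(*r)
A=np.c_[d*.0997,0*0+d*0][:,:1]; X=np.c_[d,np.sin(f),np.cos(f)]
for nm,Y in(("Ft",Ft*.0997),("T",-(y*Fz-z*Fy)-(M-H*Fy))):
    k,res,_,_=np.linalg.lstsq(X,Y,rcond=None); a0=np.degrees(np.arctan2(-k[2],-k[1]))
    print(nm,"D,A,B",k.round(3),"mag",np.hypot(*k[1:]).round(3),"alpha0",a0.round(1),"wheel target phi",round((180-a0+180)%360-180,1),"rms",np.std(Y-X@k).round(3))
E
python3 -c "from h import *;log(1)"; python3 fit.py
```

```text
psi 44.8 Fy1.3 Fz11.0 Mx0.81 tw0.52 T=0.328 t14.1 g30
-1.0 -43.0 -5.3 -0.67
-1.0 -28.0 -5.8 -0.36
-1.0 -12.0 -4.4 -0.5
-1.0 3.0 -3.7 -0.64
-1.0 17.0 -5.4 -0.26
-1.0 32.0 -5.8 -0.23
1.0 -30.0 7.8 0.55
1.0 -16.0 8.8 0.31
1.0 -2.0 8.4 0.42
1.0 13.0 7.6 0.62
1.0 14.0 7.7 0.59
1.0 29.0 7.8 0.59
1.0 29.0 8.4 0.37
1.0 45.0 8.6 0.52
1.0 45.0 9.2 0.25
Ft D,A,B [0.661 0.028 0.175] mag 0.178 alpha0 -99.2 wheel target phi -80.8 rms 0.066
T D,A,B [ 0.201 -0.063  0.158] mag 0.17 alpha0 -68.3 wheel target phi -111.7 rms 0.203
```

The fit gives a pull of 0.178 N m (expected 0.15–0.20) and a target wheel angle of about -81° from the start. I'll sweep counterclockwise again, then regrip to measure around the target.

send_rows --pt "-0.02 0.37 0.36" --pt "-0.01 0.39 0.35" --pt "-0.02 0.4 0.33" --pt "-0.01 0.43 0.31" --pt "-0.02 0.44 0.28" --spin '[0,0,0,0,0]'

```text
time_s: 14.68
ee_pos: [547.5, -41.2, 219.2]
orientation: [0.001, 0.694, 0.72, 0.001]
contact_force: [8.1, -1.7, -5.8]
width: 0.133
grasp_force: 30.0
```

```bash
python3 -c "from h import *;log(-1)"
```

```text
psi 31.6 Fy-1.7 Fz-5.8 Mx-0.91 tw-0.51 T=0.073 t14.7 g30
```

send_rows --pt "-0.02 0.45 0.26" --pt "-0.02 0.46 0.24" --pt "-0.02 0.48 0.21" --pt "-0.02 0.49 0.18" --pt "-0.02 0.5 0.16" --spin '[0,0,0,0,0]'

```text
time_s: 15.3
ee_pos: [546.6, -18.2, 229.8]
orientation: [0.001, 0.694, 0.72, 0.0]
contact_force: [6.7, -3.7, -6.5]
width: 0.129
grasp_force: 30.0
```

```bash
python3 -c "from h import *;log(-1)"
```

```text
psi 16.8 Fy-3.7 Fz-6.5 Mx-1.19 tw-0.33 T=-0.181 t15.3 g30
```

send_rows --pt "-0.02 0.5 0.14" --pt "-0.02 0.51 0.11" --pt "-0.02 0.52 0.08" --pt "-0.02 0.52 0.05" --pt "-0.02 0.52 0.03" --spin '[0,0,0,0,0]'

```text
time_s: 15.92
ee_pos: [545.6, 6.8, 234.2]
orientation: [0.001, 0.694, 0.72, -0.0]
contact_force: [7.4, -5.4, -2.5]
width: 0.132
grasp_force: 30.0
```

```bash
python3 -c "from h import *;log(-1)"
```

```text
psi 2.1 Fy-5.4 Fz-2.5 Mx-1.48 tw-0.22 T=-0.300 t15.9 g30
```

send_rows --pt "-0.02 0.52 0.0" --pt "-0.02 0.52 -0.03" --pt "-0.02 0.52 -0.06" --pt "-0.02 0.51 -0.08" --pt "-0.02 0.51 -0.11" --spin '[0,0,0,0,0]'

```text
time_s: 16.55
ee_pos: [544.6, 32.6, 232.0]
orientation: [0.002, 0.695, 0.719, -0.0]
contact_force: [5.4, -4.7, 1.4]
width: 0.126
grasp_force: 30.0
```

```bash
python3 -c "from h import *;log(-1)"
```

```text
psi -12.8 Fy-4.7 Fz1.4 Mx-1.55 tw-0.44 T=-0.023 t16.6 g30
```

send_rows --pt "-0.02 0.51 -0.14" --pt "-0.02 0.49 -0.16" --pt "-0.02 0.49 -0.19" --pt "-0.02 0.48 -0.21" --pt "-0.02 0.46 -0.24" --spin '[0,0,0,0,0]'

```text
time_s: 17.18
ee_pos: [543.7, 57.4, 222.9]
orientation: [0.001, 0.694, 0.72, 0.0]
contact_force: [4.6, -3.7, 4.1]
width: 0.127
grasp_force: 30.0
```

```bash
python3 -c "from h import *;log(-1)"
```

```text
psi -28.1 Fy-3.7 Fz4.1 Mx-1.34 tw-0.48 T=-0.023 t17.2 g30
```

send_rows --pt "-0.02 0.45 -0.26" --pt "-0.02 0.44 -0.28" --pt "-0.01 0.42 -0.31" --pt "-0.02 0.41 -0.33" --pt "-0.02 0.39 -0.35" --spin '[0,0,0,0,0]'

```text
time_s: 17.8
ee_pos: [542.8, 79.1, 207.9]
orientation: [0.001, 0.694, 0.72, 0.001]
contact_force: [4.4, -2.4, 4.3]
width: 0.127
grasp_force: 30.0
```

```bash
python3 -c "
from h import *;log(-1)"; python3 fit.py | tail -2; python3 -c "
from h import *
arc(-43.6,46.4,10)"
```

```text
psi -43.2 Fy-2.4 Fz4.3 Mx-1.08 tw-0.52 T=0.052 t17.8 g30
Ft D,A,B [0.662 0.016 0.176] mag 0.176 alpha0 -95.1 wheel target phi -84.9 rms 0.061
T D,A,B [ 0.205 -0.07   0.151] mag 0.167 alpha0 -65.1 wheel target phi -114.9 rms 0.187
-44 [[0.05, -1.22, 0.99], [0.06, -1.35, 0.78], [0.06, -1.46, 0.56], [0.06, -1.53, 0.33], [0.06, -1.56, 0.09]]
1 [[0.06, -1.56, -0.16], [0.06, -1.51, -0.41], [0.06, -1.43, -0.63], [0.05, -1.32, -0.85], [0.05, -1.16, -1.04]]
```

send_rows --pt "0 0 0" --pt "0 0 0" --pt "0 0 0" --pt "0 0 0" --pt "0 0 0" --spin '[0,0,0,0,0]' --claw 0.5

```text
time_s: 18.42
ee_pos: [541.6, 79.3, 207.1]
orientation: [-0.0, 0.694, 0.72, -0.0]
contact_force: [0.3, -0.3, -0.1]
width: 0.5
grasp_force: 0.0
```

```bash
python3 -c "from h import *;log(0,0,0);st()"
```

```text
psi -43.7 Fy-0.3 Fz-0.1 Mx-0.05 tw0.02 T=-0.034 t18.4 g0
{'time_s': 18.425, 'ee_pos': [541.618, 79.282, 207.07], 'contact_force': [0.321, -0.307, -0.057], 'moment': [-0.055, -0.059, -0.004], 'width': 0.5, 'grasp_force': 0.0}
r,phi(cw from top,deg) 99.62419281226569 -43.66264549726931
```

send_rows --pt "0.05 -1.22 0.99" --pt "0.06 -1.35 0.78" --pt "0.06 -1.46 0.56" --pt "0.06 -1.53 0.33" --pt "0.06 -1.56 0.09" --spin '[0,0,0,0,0]'

```text
time_s: 19.05
ee_pos: [544.7, 6.6, 234.9]
orientation: [0.0, 0.695, 0.719, 0.0]
contact_force: [-0.3, -0.0, 0.5]
width: 0.502
grasp_force: 0.0
```

send_rows --pt "0.06 -1.56 -0.16" --pt "0.06 -1.51 -0.41" --pt "0.06 -1.43 -0.63" --pt "0.1 -1.32 -0.85" --pt "0.1 -1.16 -1.04" --spin '[0,0,0,0,0]'

```text
time_s: 19.68
ee_pos: [548.4, -62.5, 202.9]
orientation: [-0.0, 0.694, 0.72, -0.0]
contact_force: [-0.1, -0.8, -0.5]
width: 0.502
grasp_force: 0.0
```

send_rows --pt "0 0 0" --pt "0 0 0" --pt "0 0 0" --pt "0 0 0" --pt "0 0 0" --spin '[0,0,0,0,0]' --claw 0

```text
time_s: 20.3
ee_pos: [548.3, -61.2, 204.0]
orientation: [-0.0, 0.694, 0.72, 0.0]
contact_force: [-2.2, 0.4, 3.0]
width: 0.132
grasp_force: 30.0
```

```bash
python3 -c "from h import *;log(0,0,0);st()"
```

```text
psi 46.1 Fy0.4 Fz3.0 Mx0.23 tw0.14 T=0.093 t20.3 g30
{'time_s': 20.3, 'ee_pos': [548.327, -61.213, 204.021], 'contact_force': [-2.163, 0.361, 2.962], 'moment': [0.227, 0.337, 0.082], 'width': 0.132, 'grasp_force': 29.999}
r,phi(cw from top,deg) 99.53273750125679 46.09578421229589
```

send_rows --pt "-0.02 0.37 0.36" --pt "-0.01 0.39 0.35" --pt "-0.02 0.4 0.33" --pt "-0.01 0.43 0.31" --pt "-0.02 0.44 0.28" --spin '[0,0,0,0,0]'

```text
time_s: 20.92
ee_pos: [547.5, -41.4, 220.0]
orientation: [0.0, 0.694, 0.72, -0.0]
contact_force: [2.8, -2.6, -9.2]
width: 0.13
grasp_force: 30.0
```

```bash
python3 -c "from h import *;log(-1,-89.5)"
```

```text
psi 31.4 Fy-2.6 Fz-9.2 Mx-0.94 tw-0.34 T=-0.340 t20.9 g30
```

send_rows --pt "-0.02 0.45 0.26" --pt "-0.02 0.46 0.24" --pt "-0.02 0.48 0.21" --pt "-0.02 0.49 0.18" --pt "-0.02 0.5 0.16" --spin '[0,0,0,0,0]'

```text
time_s: 21.55
ee_pos: [546.6, -18.0, 230.8]
orientation: [0.0, 0.694, 0.72, -0.0]
contact_force: [2.4, -5.7, -6.6]
width: 0.128
grasp_force: 30.0
```

```bash
python3 -c "from h import *;log(-1,-89.5)"
```

```text
psi 16.6 Fy-5.7 Fz-6.6 Mx-1.53 tw-0.19 T=-0.516 t21.6 g30
```

send_rows --pt "-0.02 0.5 0.14" --pt "-0.02 0.51 0.11" --pt "-0.02 0.52 0.08" --pt "-0.02 0.52 0.05" --pt "-0.02 0.52 0.03" --spin '[0,0,0,0,0]'

```text
time_s: 22.18
ee_pos: [545.6, 6.8, 235.1]
orientation: [0.001, 0.695, 0.719, -0.001]
contact_force: [1.2, -6.6, -3.5]
width: 0.127
grasp_force: 30.0
```

```bash
python3 -c "from h import *;log(-1,-89.5)"
```

```text
psi 2.1 Fy-6.6 Fz-3.5 Mx-2.00 tw-0.46 T=-0.185 t22.2 g30
```

send_rows --pt "-0.02 0.52 0.0" --pt "-0.02 0.52 -0.03" --pt "-0.02 0.52 -0.06" --pt "-0.02 0.51 -0.08" --pt "-0.02 0.51 -0.11" --spin '[0,0,0,0,0]'

```text
time_s: 22.8
ee_pos: [544.6, 32.5, 233.0]
orientation: [0.001, 0.695, 0.719, -0.001]
contact_force: [0.2, -7.4, 1.3]
width: 0.128
grasp_force: 30.0
```

```bash
python3 -c "from h import *;log(-1,-89.5)"
```

```text
psi -12.6 Fy-7.4 Fz1.3 Mx-2.06 tw-0.32 T=-0.402 t22.8 g30
```

send_rows --pt "-0.02 0.51 -0.14" --pt "-0.02 0.49 -0.16" --pt "-0.02 0.49 -0.19" --pt "-0.02 0.48 -0.21" --pt "-0.02 0.46 -0.24" --spin '[0,0,0,0,0]'

```text
time_s: 23.42
ee_pos: [543.7, 57.4, 224.2]
orientation: [0.001, 0.695, 0.719, -0.001]
contact_force: [-0.8, -6.6, 5.5]
width: 0.127
grasp_force: 30.0
```

```bash
python3 -c "from h import *;log(-1,-89.5)"
```

```text
psi -27.7 Fy-6.6 Fz5.5 Mx-1.88 tw-0.33 T=-0.484 t23.4 g30
```

send_rows --pt "-0.02 0.45 -0.26" --pt "-0.02 0.44 -0.28" --pt "-0.01 0.42 -0.31" --pt "-0.02 0.41 -0.33" --pt "-0.02 0.39 -0.35" --spin '[0,0,0,0,0]'

```text
time_s: 24.05
ee_pos: [542.9, 79.3, 209.2]
orientation: [0.001, 0.694, 0.72, -0.0]
contact_force: [-1.5, -5.3, 6.6]
width: 0.133
grasp_force: 30.0
```

```bash
python3 -c "from h import *;log(-1,-89.5)"
```

```text
psi -42.8 Fy-5.3 Fz6.6 Mx-1.61 tw-0.37 T=-0.446 t24.1 g30
```

send_rows --pt "0.02 -0.39 0.35" --pt "0.02 -0.41 0.33" --pt "0.01 -0.42 0.31" --pt "0.02 -0.44 0.28" --pt "0.02 -0.45 0.26" --spin '[0,0,0,0,0]'

```text
time_s: 24.68
ee_pos: [543.6, 59.7, 223.1]
orientation: [-0.001, 0.694, 0.72, 0.001]
contact_force: [1.1, 4.7, -2.7]
width: 0.128
grasp_force: 30.0
```

```bash
python3 -c "from h import *;log(1,-89.5)"
```

```text
psi -29.2 Fy4.7 Fz-2.7 Mx1.57 tw0.46 T=0.070 t24.7 g30
```

send_rows --pt "0.02 -0.46 0.24" --pt "0.02 -0.48 0.21" --pt "0.02 -0.49 0.19" --pt "0.02 -0.49 0.16" --pt "0.02 -0.51 0.14" --spin '[0,0,0,0,0]'

```text
time_s: 25.3
ee_pos: [544.5, 35.7, 232.4]
orientation: [-0.001, 0.694, 0.72, 0.001]
contact_force: [1.6, 6.2, -2.9]
width: 0.128
grasp_force: 30.0
```

```bash
python3 -c "from h import *;log(1,-89.5)"
```

```text
psi -14.5 Fy6.2 Fz-2.9 Mx1.68 tw0.24 T=0.407 t25.3 g30
```

send_rows --pt "0.02 -0.51 0.11" --pt "0.02 -0.51 0.08" --pt "0.02 -0.52 0.06" --pt "0.02 -0.52 0.03" --pt "0.02 -0.52 0.0" --spin '[0,0,0,0,0]'

```text
time_s: 25.92
ee_pos: [545.5, 10.5, 235.6]
orientation: [-0.001, 0.694, 0.72, 0.001]
contact_force: [-0.7, 7.1, 0.3]
width: 0.123
grasp_force: 30.0
```

```bash
python3 -c "from h import *;log(1,-89.5)"
```

```text
psi 0.0 Fy7.1 Fz0.3 Mx1.95 tw0.28 T=0.402 t25.9 g30
```

send_rows --pt "0.02 -0.52 -0.03" --pt "0.02 -0.52 -0.05" --pt "0.02 -0.52 -0.08" --pt "0.02 -0.51 -0.11" --pt "0.02 -0.5 -0.14" --spin '[0,0,0,0,0]'

```text
time_s: 26.55
ee_pos: [546.5, -15.4, 232.1]
orientation: [-0.001, 0.694, 0.72, 0.001]
contact_force: [-3.4, 5.5, 5.6]
width: 0.129
grasp_force: 30.0
```

```bash
python3 -c "from h import *;log(1,-89.5)"
```

```text
psi 14.9 Fy5.5 Fz5.6 Mx1.76 tw0.46 T=0.198 t26.6 g30
```

send_rows --pt "0.02 -0.5 -0.16" --pt "0.02 -0.49 -0.18" --pt "0.02 -0.48 -0.21" --pt "0.02 -0.46 -0.24" --pt "0.02 -0.45 -0.26" --spin '[0,0,0,0,0]'

```text
time_s: 27.18
ee_pos: [547.5, -40.0, 221.8]
orientation: [-0.0, 0.694, 0.72, 0.001]
contact_force: [-2.8, 4.8, 7.5]
width: 0.126
grasp_force: 30.0
```

```bash
python3 -c "from h import *;log(1,-89.5)"; python3 fit.py
```

```text
psi 30.2 Fy4.8 Fz7.5 Mx1.45 tw0.34 T=0.432 t27.2 g30
-1.0 -132.0 -8.4 -0.37
-1.0 -117.0 -8.4 -0.33
-1.0 -102.0 -7.5 -0.32
-1.0 -87.0 -6.7 -0.46
-1.0 -73.0 -7.4 -0.19
-1.0 -58.0 -7.0 -0.34
-1.0 -43.0 -5.3 -0.67
-1.0 -43.0 -4.8 -0.52
-1.0 -28.0 -5.8 -0.36
-1.0 -28.0 -5.2 -0.48
-1.0 -13.0 -4.9 -0.44
-1.0 -12.0 -4.4 -0.5
-1.0 2.0 -5.5 -0.22
-1.0 3.0 -3.7 -0.64
-1.0 17.0 -5.4 -0.33
-1.0 17.0 -5.4 -0.26
-1.0 32.0 -5.8 -0.23
-1.0 32.0 -4.5 -0.51
1.0 -119.0 5.5 0.46
1.0 -104.0 6.7 0.24
1.0 -89.0 7.1 0.28
1.0 -75.0 6.8 0.46
1.0 -59.0 7.9 0.34
1.0 -30.0 7.8 0.55
1.0 -16.0 8.8 0.31
1.0 -2.0 8.4 0.42
1.0 13.0 7.6 0.62
1.0 14.0 7.7 0.59
1.0 29.0 7.8 0.59
1.0 29.0 8.4 0.37
1.0 45.0 8.6 0.52
1.0 45.0 9.2 0.25
Ft D,A,B [0.677 0.027 0.177] mag 0.179 alpha0 -98.7 wheel target phi -81.3 rms 0.06
T D,A,B [0.246 0.004 0.156] mag 0.156 alpha0 -91.4 wheel target phi -88.6 rms 0.184
```

Run:
```python
from h import *
L=np.loadtxt("log.txt"); d,psi,phi,y,z,Fy,Fz,M=L.T
p=np.radians(psi);f=np.radians(phi);Y=.0997*(Fy*np.cos(p)+Fz*np.sin(p)); tw=M-H*Fy; Fr=-Fy*np.sin(p)+Fz*np.cos(p)
rng=np.random.default_rng(0)
for X in(np.c_[d,np.sin(f),np.cos(f)],np.c_[d,np.sin(f),np.cos(f),np.ones_like(d)],np.c_[d,np.sin(f),np.cos(f),tw],np.c_[d,np.sin(f),np.cos(f),d*np.cos(p)],np.c_[d,np.sin(f),np.cos(f),Fr]):
    def g(i):
        k=np.linalg.lstsq(X[i],Y[i],rcond=None)[0]; return np.degrees(np.arctan2(k[1],-k[2]))-90+0,k
    def tgt(i):
        k=np.linalg.lstsq(X[i],Y[i],rcond=None)[0]; a=np.degrees(np.arctan2(-k[2],-k[1])); return (360-a)%360-180
    n=len(d); b=[tgt(rng.integers(0,n,n)) for _ in range(300)]
    print(np.linalg.lstsq(X,Y,rcond=None)[0].round(3),"target",round(tgt(np.arange(n)),1),"+-",np.std(b).round(1))
arc(31.4,-13.6,15); arc(-13.6,6.4,4)
```

```text
[0.677 0.027 0.177] target -81.3 +- 5.5
[ 0.677  0.021  0.185 -0.008] target -83.6 +- 9.8
[ 0.843  0.037  0.184 -0.405] target -78.7 +- 2.4
[ 0.757  0.023  0.176 -0.089] target -82.6 +- 5.6
[0.674 0.026 0.175 0.002] target -81.5 +- 5.2
31 [[-0.02, 0.45, 0.26], [-0.02, 0.46, 0.24], [-0.02, 0.48, 0.21], [-0.02, 0.49, 0.18], [-0.02, 0.5, 0.16]]
16 [[-0.02, 0.5, 0.14], [-0.02, 0.51, 0.11], [-0.02, 0.52, 0.08], [-0.02, 0.52, 0.05], [-0.02, 0.52, 0.03]]
1 [[-0.02, 0.52, 0.0], [-0.02, 0.52, -0.03], [-0.02, 0.52, -0.06], [-0.02, 0.51, -0.08], [-0.02, 0.51, -0.11]]
-14 [[0.03, -0.85, 0.17], [0.03, -0.86, 0.09], [0.04, -0.87, 0.02], [0.03, -0.87, -0.06]]
```

All the models agree on a target of about -81° ±5°, so I'll go to hand angle ψ≈8.5° and hold.

send_rows --pt "-0.02 0.45 0.26" --pt "-0.02 0.46 0.24" --pt "-0.02 0.48 0.21" --pt "-0.02 0.49 0.18" --pt "-0.02 0.5 0.16" --spin '[0,0,0,0,0]'

```text
time_s: 27.8
ee_pos: [546.7, -19.9, 230.7]
orientation: [0.001, 0.695, 0.719, -0.001]
contact_force: [1.2, -4.8, -3.6]
width: 0.127
grasp_force: 30.0
```

send_rows --pt "-0.02 0.5 0.14" --pt "-0.02 0.51 0.11" --pt "-0.01 0.3 0.06" --pt "0 0 0" --pt "0 0 0" --spin '[0,0,0,0,0]'

```text
time_s: 28.42
ee_pos: [546.2, -6.5, 234.0]
orientation: [0.001, 0.695, 0.719, -0.001]
contact_force: [1.5, -5.6, -0.9]
width: 0.131
grasp_force: 30.0
```

send_rows --pt "0 0 0" --pt "0 0 0" --pt "0 0 0" --pt "0 0 0" --pt "0 0 0" --spin '[0,0,0,0,0]'

```text
time_s: 29.05
ee_pos: [546.2, -6.5, 234.0]
orientation: [0.001, 0.695, 0.719, -0.001]
contact_force: [2.4, -4.7, -1.4]
width: 0.127
grasp_force: 30.0
```

Run:
```python
from h import *
log(0,0,0); st()
c=cam("scene"); P=pts(c); hs=cv2.cvtColor(c["pixels"],cv2.COLOR_BGR2HSV)
b=np.zeros((400,640),bool); b[165:260,280:350]=1
red=b&((hs[...,0]<8)|(hs[...,0]>172))&(hs[...,1]>100)&(hs[...,2]>60)
for v,u in np.argwhere(red): print(u,v,P[v,u].round(),"wheel deg",np.degrees(np.arctan2(-(P[v,u][1]-10.5),P[v,u][2]-140)).round(1))
cv2.imwrite("pics/end.png",cv2.resize(c["pixels"][140:290,230:430],None,fx=4,fy=4,interpolation=cv2.INTER_CUBIC))
```

```text
psi 9.7 Fy-4.7 Fz-1.4 Mx-1.57 tw-0.46 T=-0.015 t29.1 g30
{'time_s': 29.05, 'ee_pos': [546.176, -6.491, 233.98], 'contact_force': [2.409, -4.747, -1.427], 'moment': [-1.566, -0.526, 0.149], 'width': 0.127, 'grasp_force': 30.0}
r,phi(cw from top,deg) 100.42781976001525 9.740735046442937
299 212 [536. 108. 184.] wheel deg -65.6
300 212 [538. 102. 180.] wheel deg -66.4
298 213 [536. 111. 183.] wheel deg -67.0
299 213 [537. 107. 180.] wheel deg -67.4
300 213 [537. 103. 178.] wheel deg -67.7
299 214 [536. 108. 178.] wheel deg -68.8
```

View pics/end.png

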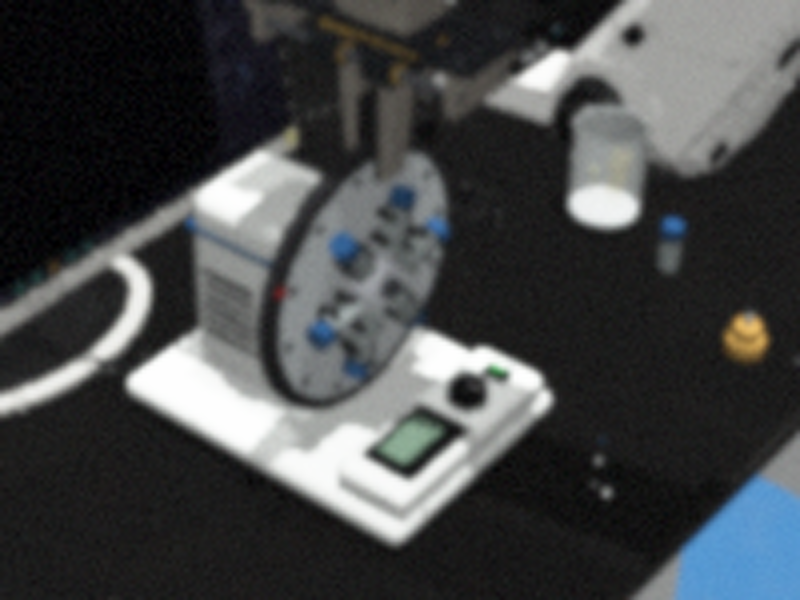

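The end picture shows the fingers pinching the rim at about (395,150) and the red mark now on the left at (280,293). By the mark the wheel has turned -81° from its start, which matches the fitted target. Handing in.

```bash
python3 -c "from h import *;print(ctrl.close_job())"
```

```text
the job is handed in; nothing more can be done
None
```

I turned the wheel about 81° counterclockwise, which puts its heavy side at the bottom to within an estimated 5°. I handed the job in at about 29 s with the gripper still holding it; no verdict was returned.

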